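# Show how to set the sine plate: which block, where, checked with what

## Robot

A 6-joint arm with a two-finger parallel gripper is mounted at the origin on a cart in front of the work surface, level with it; the furniture and walls round the work are solid. World frame = base frame: x ahead of the robot, y to its left, z up, the work surface at z = 0. Lengths are in m, angles in rad, forces in N, time in s.
With the tool pointing down it reaches from about 0.3 to 0.875 m from the base axis. Payload 6.4 kg.
Tool frame: the origin (TCP) lies between the finger pads, 19 mm behind the fingertips; this is the grasp point; z points along the fingers, y is the line along which they close (so a half turn about z gives the same grasp; the last joint's range is limited). The gripper opens to 85 mm and grips with 20 to 120 N. Pads are 22 mm wide; open, the fingers measure 114 mm over their backs; the gripper's body (76 mm by 85 mm) begins 54 mm behind the grasp point. The pads swing forward as they close: fully open they stand 13 mm farther back than shut.
Start: joints at [0.918, 0.181, 1.607, -0, 1.354, -0.206], TCP at [0.248, 0.519, 0.25] pointing down, gripper open.
Joint ranges: [-2.99, 2.99], [-0.89, 2.07], [0.3, 2.58], [-1.14, 4.28], [0, 2.63], [-3.12, 3.12]. Speed limits (rad/s): [2.57, 2.57, 3.01, 3.14, 3.14, 3.14].

## Interface

Orientations are given as a unit quaternion [w, x, y, z].
In Python, from bench import ctrl, camera, calibration, order, outline_of gives the robot as it stands.
- The arm moves only by the tool move_arm, never from a script. Its argument "series" is a list that holds one entry, the list of rows, each a list of 5 numbers: the opening, from 0 (shut) to 1 (fully open), then the shift along the tool's x, y, z in mm, then the turn about the tool's z in rad. A call has exactly 10 rows; each row is the pose to reach, as a shift and turn from the pose commanded when the call began, along the tool's axes at that moment; what a row does not reach only later rows make up. A row lasts 1/12 s, in which the tool goes at most 41.7 mm and 7.16 degrees, less where a joint would pass 70% of its speed; a pose out of reach is approached as far as the arm can. A call with a gripper value outside its range is refused whole. The fingers move at their own pace and stop on an object; the grip force is fixed at half the most. Time passes only in rows, so rows that repeat a pose let the fingers close, or fill a call up. It gives the time, the measured TCP pose, the force, the opening and the grip force at its end, in the units of the state.
- ctrl.get_obs(): the state, without advancing time (a new reading comes with each control period).
- camera(name): name is "scene" or "top" or "wrist"; returns (picture, depth): 400x640x3 uint8, blue, green, red; 400x640 float32, m along the optical axis (not along the pixel's ray), 0 where there is no reading.
- calibration(name): a dict with "intrinsics" (3x3 intrinsics, pixels), "k1" (the pictures are not rectified: a ray, as slopes to the right and down, at radius r is drawn at 1 + k1 r^2 times it, then the intrinsics apply), "rvec" (rotation vector, rad) and "tvec" (3), from world to camera coordinates, as OpenCV has them. Camera axes: x right, y down, z forward; pixel columns grow to the right and rows downward; lengths in m; the calibration is good to about 2 mm. A picture is of the moment at which its call begins: read the wrist's pose just before it. calibration takes no time and is no camera call; for the wrist camera it gives the pose at the moment of the call.
- order.hand_in(): hands the job in; it is judged then, once.
Trained networks look in the newest picture that a camera, given by its name, has taken for a name from the list of things; names that differ only in an ending like _2 or _b are one class to them, and where a whole thing is asked for, a point or a joint stands for the part that bears it (a point fixed in the world has none). Each returns a list of dicts, best first, with "conf" (0 to 1); they miss things now and then, are a little off and sometimes report something else, mostly with a low value. They report only what shows in the picture. A call takes as long as a camera call. They do not tell look-alikes from the thing itself.
- outline_of(target, camera): "region" (400x640 bool, what is visible of it) and "bbox" ([centre column, centre row, width, height] in pixels, round what is visible of it).
The state is a dict: "time_s": time; "q": joint angles; "dq": joint speeds; "joint_efforts": joint torques, N m; "eef_pos": TCP position; "eef_rot": TCP orientation; "wrist_force": force on the tool from outside, world axes, zero at the start; "torque": the same for the moment, N m; "opening": opening from 0.0 (shut) to 1.0 (fully open); "grasp_force": force on a finger pad.
Only numpy, scipy, OpenCV 4.12 (cv2) and the standard library are available. Lean on these libraries where they do the work, as an engineer would, in place of code of your own. Each camera call takes 0.05 s, during which the arm holds its last target. There are 200 camera calls.

## Task

Show an apprentice how the sine plate is set, only by pointing straight down with the fingertips: first at the thicker of the two small square gauge blocks, then at the middle of the sine plate's raised edge, under which that block goes, and last at the round face of the dial indicator that checks it. Each time stop with the fingertips two or three centimetres above the thing and stay still there for at least a second, and finish while still pointing at the dial face. Touch and move nothing, travel well above everything, and do not come down over the thinner gauge block or over the plate's hinged edge, which would mislead.

Things in the scene. Friction and masses are not known exactly. Their poses are not given: they have to be found in the camera images.
- thick_block_top (a point): Centre of the top face of the thicker gauge block: a bare ground-steel block, 26 x 26 mm in plan and 25 mm high, lying loose on the table (this point is 25 mm above the table). Axes: z up, x and y along its sides. It, the thinner block and the dial indicator lie apart, in any order, to the left and right of the sine plate.
- thin_block_top (a point): Centre of the top face of the thinner gauge block: same steel and same 26 x 26 mm plan, but only 11 mm high (this point is 11 mm above the table); loose. Not to be pointed at.
- raised_edge (a point): Middle of the raised edge of the sine plate, on the upper face 7 mm in from the edge, 59 to 84 mm above the table. The sine plate: two grey drilled steel plates, 116 x 150 mm, fixed near the middle of the work, turned any way. The upper one is hinged (stiff) at one 116 mm edge and stands open like a wedge; the edge across from the hinge is raised. x along it, y up the slope.
- hinged_edge (a point): Middle of the low, hinged edge of the sine plate's top, on its upper face, 7 mm in from the edge, 136 mm from raised_edge; 37 to 39 mm above the table. Not to be pointed at.
- dial_face (a point): Centre of the round white face of the dial indicator, on its upper side, 23 mm above the table. The indicator lies loose on its back: a round body 57 mm across whose thin stem runs out to 79 mm from this point along its own -x axis; z up.
- v_block: Bystander: steel V-block with a black stirrup clamp, 46 x 51 mm in plan and 69 mm high with the clamp screw; origin at the centre of its underside. Stands loose, ahead and left of the plate.
- micrometer: Bystander: micrometer lying flat, 56 x 116 x 15 mm; origin at the centre of its underside. Loose, near the table's front edge left of the middle.
- hex_key: Bystander: black L-shaped hex key lying flat, 39 x 108 x 8 mm; origin at the centre of its underside. Loose, near the table's front edge right of the middle.
- setup_block: Bystander: drilled steel setup block, 51 x 76 mm in plan and 25 mm high, bigger than the gauge blocks; origin at the centre of its underside. Loose, behind the plate. Farther back on the right lies a cake box 73 mm high; other things lie outside the work, all below 0.15 m.
Not all that is in view belongs to the job. Of the things like the part that bears thick_block_top, leave any that is orange or yellow; of the rest the smaller one is meant.

How it is judged:
On the way, in this order (a step that is already met when the one before it is completed fails the run):
1. the fingertips point down at the thicker gauge block from just above it and dwell (horizontal distance between the grasp point and thick_block_top below 0.016 m and distance between the grasp point and thick_block_top between 0.02 and 0.075 m and angle between the grasp point's own z axis and vertical above 2.2 rad), for 0.9 s.
2. then they point down at the middle of the plate's raised edge from just above it and dwell (horizontal distance between the grasp point and raised_edge below 0.025 m and distance between the grasp point and raised_edge between 0.02 and 0.075 m and angle between the grasp point's own z axis and vertical above 2.2 rad), for 0.9 s.
3. then they point down at the dial indicator's face from just above it and dwell (horizontal distance between the grasp point and dial_face below 0.022 m and distance between the grasp point and dial_face between 0.02 and 0.075 m and angle between the grasp point's own z axis and vertical above 2.2 rad), for 0.9 s.
At the end, for the whole second after the job is handed in: The fingers still point down (within 50 degrees) at the dial face: TCP, 19 mm behind the fingertips, within 22 mm sideways of its centre and 20 to 75 mm from it; every listed thing within 6 mm of its start. On the way: 16 mm sideways over the thick block, 25 mm over the raised edge (all of step 3 and distance of each of thick_block_top, thin_block_top, raised_edge, dial_face, v_block, micrometer, hex_key, setup_block from where it was at the start of the episode below 0.006 m); the robot touches nothing.
It fails at once if the robot touches something (contact force between any of the arm, the fingers and anything else above 0.5 N).
It fails at once if something is moved, lifted or carried (distance of any of thick_block_top, thin_block_top, raised_edge, dial_face, v_block, micrometer, hex_key, setup_block from where it was at the start of the episode above 0.006 m).
It fails at once if it comes down over the thinner gauge block (TCP within 30 mm sideways and 75 mm) (horizontal distance between the grasp point and thin_block_top below 0.03 m and distance between the grasp point and thin_block_top below 0.075 m).
It fails at once if it comes down over the plate's hinged edge (TCP within 30 mm sideways and 75 mm) (horizontal distance between the grasp point and hinged_edge below 0.03 m and distance between the grasp point and hinged_edge below 0.075 m).
It also fails if it takes over 51 s, if anything falls off the work surface, if the arm or the gripper's body presses on something with over 40 N, if the wrist force passes 120 N, or if a joint passes its speed limit or range.

## Working session

There is one attempt and no reset: what is moved stays moved. The work goes in short steps, Python scripts to look and compute and a tool call to move; the robot and the scene stay as the last step left them, time stands still between calls to the robot, and variables do not carry over. Pictures are saved under pics/ and viewed, at most 10 in all, crops included, and the job is handed in when it is done.

Besides the shell and the picture viewer there is one more tool, called after ">>>" as name([rows], argument=value, ...), one row to a line, values as JSON. move_arm: Moves the arm, as the interface text tells. Its arguments: {"type":"object","properties":{"series":{"type":"array","items":{"type":"array","items":{"type":"array","items":{"type":"number"}}}}},"required":["series"]}

```bash
mkdir -p pics; cat > h.py <<'E'
import numpy as np, cv2
from bench import ctrl, camera, calibration, order, outline_of
def world(name, px, d):
    c=calibration(name); K=np.array(c["intrinsics"],float); k=c["k1"]
    px=np.asarray(px,float).reshape(-1,2); 
    n=cv2.undistortPoints(px.reshape(-1,1,2),K,np.array([k,0,0,0,0.]),).reshape(-1,2)
    d=np.asarray(d,float).reshape(-1,1)
    R=cv2.Rodrigues(np.array(c["rvec"],float))[0]; t=np.array(c["tvec"],float).ravel()
    return (np.c_[n*d,d]-t)@R
E
python3 - <<'E'
from h import *
print({k:np.round(v,3).tolist() if not isinstance(v,(int,float)) else v for k,v in ctrl.get_obs().items()})
for cam in ["top","scene"]:
    im,d=camera(cam); cv2.imwrite(f"pics/{cam}1.png",im); np.save(f"{cam}_d.npy",d)
    for t in ["thick_block_top","thin_block_top","raised_edge","dial_face","v_block","setup_block"]:
        for r in outline_of(t,cam)[:4]:
            m=r["region"]&(d>0); v,u=np.nonzero(m)
            if len(u)<5: print(cam,t,r["conf"],"few");continue
            p=world(cam,np.c_[u,v],d[m]); 
            print(cam,t,round(r["conf"],2),np.round(r["bbox"]),len(u),"med",np.round(np.median(p,0),3),"lo",np.round(np.percentile(p,3,0),3),"hi",np.round(np.percentile(p,97,0),3))
E
```

```text
{'time_s': 0.0, 'q': [0.918, 0.182, 1.608, -0.0, 1.354, -0.206], 'dq': [0.0, -0.001, -0.0, 0.001, -0.0, -0.001], 'joint_efforts': [-0.0, -44.489, -35.133, -0.0, 0.009, 0.0], 'eef_pos': [0.248, 0.518, 0.249], 'eef_rot': [-0.0, 0.222, 0.975, -0.001], 'wrist_force': [0.329, -0.097, -0.232], 'torque': [0.001, -0.016, 0.001], 'grasp_force': 0.0, 'opening': 0.9915940084851649}
top thick_block_top 0.72 [455. 257.  20.  22.] 265 med [ 0.448 -0.362  0.033] lo [ 0.427 -0.382  0.004] hi [ 0.468 -0.344  0.037]
top thick_block_top 0.7 [412. 287.  22.  19.] 254 med [ 0.373 -0.244  0.034] lo [ 0.353 -0.264  0.009] hi [ 0.389 -0.229  0.039]
top thick_block_top 0.59 [422. 255.  14.  14.] 131 med [ 0.444 -0.282  0.023] lo [ 0.431 -0.297  0.001] hi [ 0.459 -0.269  0.028]
top thin_block_top 0.64 [217. 251.   9.  10.] 111 med [0.473 0.258 0.01 ] lo [ 0.46   0.246 -0.   ] hi [0.486 0.271 0.014]
top thin_block_top 0.52 [212. 162.  21.  26.] 367 med [0.699 0.264 0.032] lo [ 0.676  0.243 -0.   ] hi [0.725 0.29  0.067]
top raised_edge 0.88 [310. 214.  57.  68.] 2621 med [0.564 0.014 0.055] lo [ 0.496 -0.046  
[... 1292 characters left out ...]
[224. 177.  11.   6.] 84 med [0.468 0.257 0.01 ] lo [0.457 0.246 0.002] hi [0.482 0.272 0.013]
scene raised_edge 0.93 [308. 192.  69.  38.] 1410 med [0.547 0.004 0.061] lo [ 0.49  -0.052  0.04 ] hi [0.632 0.063 0.075]
scene dial_face 0.8 [408. 237.  20.  33.] 504 med [ 0.639 -0.253  0.02 ] lo [ 0.607 -0.276  0.002] hi [ 0.672 -0.224  0.023]
scene v_block 0.84 [287. 138.  18.  21.] 291 med [0.695 0.257 0.029] lo [0.676 0.241 0.   ] hi [0.727 0.295 0.061]
scene v_block 0.73 [276. 265.  36.  27.] 145 med [ 0.357 -0.096  0.008] lo [ 0.352 -0.128  0.005] hi [ 0.379 -0.027  0.011]
scene setup_block 0.83 [356. 163.  33.  16.] 409 med [0.775 0.043 0.024] lo [0.752 0.007 0.005] hi [0.812 0.08  0.027]
```

View pics/top1.png

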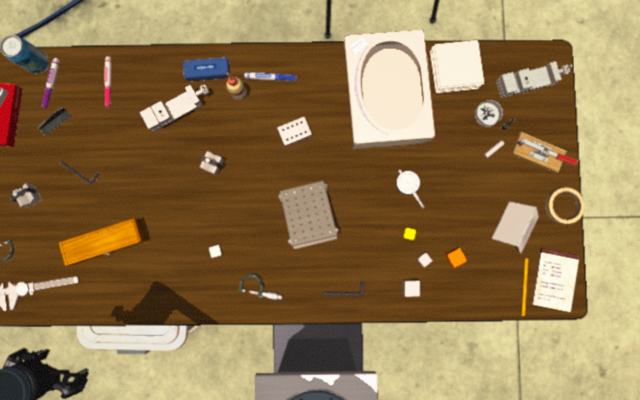

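View pics/scene1.png

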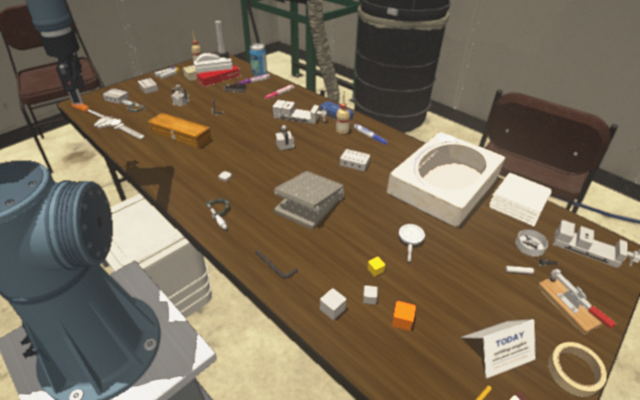

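The top view shows the plate at (310,214), dial at (408,183), thin block at (215,251) and V-block at (211,162). The thick block is the smaller grey one at (425,260). Its larger twin is at (412,289), and the yellow (409,234) and orange (457,257) blocks are decoys. Next I'll measure the points precisely.

```bash
cat > m.py <<'E'
from h import *
for cam in ["top","scene"]:
    im,_=camera(cam); d=np.median([camera(cam)[1] for _ in range(3)],0)
    v,u=np.nonzero(d>0); P=world(cam,np.c_[u,v],d[v,u])
    def near(c,r,lo,hi): return P[(np.hypot(P[:,0]-c[0],P[:,1]-c[1])<r)&(P[:,2]>lo)&(P[:,2]<hi)]
    for n,c,lo,hi in [("thick",(.443,-.285),.018,.032),("thin",(.472,.258),.007,.016)]:
        p=near(c,.03,lo,hi); r=cv2.minAreaRect((p[:,:2]*1000).astype(np.float32)); print(cam,n,len(p),"rect",np.round(r[0],1),np.round(r[1],1),"mean",np.round(p.mean(0),4))
    p=near((.645,-.247),.055,.014,.03); 
    c,r=cv2.minEnclosingCircle((p[:,:2]*1000).astype(np.float32)); print(cam,"dial circ",np.round(c,1),round(r,1),"med",np.round(np.median(p,0),4),"mean",np.round(p.mean(0),4),len(p))
    p=near((.564,.014),.11,.03,.1)
    for _ in range(6):
        A=np.c_[p[:,:2],np.ones(len(p))]; x=np.linalg.lstsq(A,p[:,2],rcond=None)[0]; e=p[:,2]-A@x; p=p[abs(e)<max(.004,1.5*e.std())]
    r=cv2.minAreaRect((p[:,:2]*1000).astype(np.float32)); s=np.hypot(*x[:2]); g=x[:2]/s
    box=cv2.boxPoints(r)/1000
    mid=[(box[i]+box[(i+1)%4])/2 for i in range(4)]
    print(cam,"plate slope deg",round(np.degrees(np.arctan(s)),1),"updir",np.round(g,3),np.round(r[0],1),np.round(r[1],1),round(r[2],1),"resid",round(e.std(),4),len(p))
    for m in mid: print("  edge mid",np.round(m,4),"z",round(float(x@[*m,1]),4),"proj up",round(float((m-np.array(r[0])/1000)@g),3))
E
python3 m.py
```

```text
top thick 107 rect [ 443.5 -284.5] [25.9 26.1] mean [ 0.4433 -0.2844  0.0237]
top thin 98 rect [472.  260.1] [25.3 26.4] mean [0.4719 0.2599 0.0102]
top dial circ [ 646.1 -246.9] 29.6 med [ 0.6455 -0.2469  0.0181] mean [ 0.6455 -0.2469  0.0182] 382
top plate slope deg 15.0 updir [-0.976 -0.217] [567.4  14.4] [145.3 115.3] 13.0 resid 0.0015 2453
  edge mid [ 0.4966 -0.0019] z 0.074 proj up 0.073
  edge mid [ 0.5804 -0.0417] z 0.0544 proj up -0.0
  edge mid [0.6382 0.0308] z 0.0351 proj up -0.073
  edge mid [0.5544 0.0706] z 0.0547 proj up 0.0
scene thick 162 rect [ 443.5 -286.3] [27.4 24.9] mean [ 0.4418 -0.2875  0.0249]
scene thin 67 rect [471.4 260.4] [27.5 27. ] mean [0.4699 0.2597 0.0104]
scene dial circ [ 637.7 -254.2] 40.6 med [ 0.6446 -0.2498  0.0204] mean [ 0.6447 -0.2497  0.0203] 386
scene plate slope deg 14.7 updir [-0.978 -0.208] [568.1  15.9] [147.4 117. ] 12.7 resid 0.0009 1265
  edge mid [ 4.962e-01 -3.000e-04] z 0.0766 proj up 0.074
  edge mid [ 0.5809 -0.0412] z 0.0571 proj up -0.001
  edge mid [0.64   0.0321] z 0.0379 proj up -0.074
  edge mid [0.5553 0.073 ] z 0.0574 proj up 0.001
```

Both cameras agree: thick (0.4435, -0.285, 0.025), raised edge 7 mm in at (0.503, 0.000, 0.074), and dial (0.6455, -0.248, 0.023). The plate slopes up toward the robot. The sizes and heights match what was given. I'll travel at 0.25 m with the fingers shut.

>>> move_arm([
  [[0,-10,-12,0,0],[0,-27,-33,0,0],[0,-45,-55,0,0],[0,-63,-77,0,0],[0,-81,-99,0,0],[0,-99,-121,0,0],[0,-117,-143,0,0],[0,-135,-165,0,0],[0,-153,-187,0,0],[0,-171,-209,0,0]],
])

```text
time_s: 1.93
eef_pos: [0.3124, 0.255, 0.2501]
eef_rot: [0.0, 0.221, 0.975, 0.0]
wrist_force: [0.6, -0.9, 0.3]
opening: 0.0
grasp_force: 0.0
```

>>> move_arm([
  [[0,-18,-22,0,0],[0,-36,-44,0,0],[0,-54,-66,0,0],[0,-72,-88,0,0],[0,-90,-110,0,0],[0,-108,-132,0,0],[0,-126,-154,0,0],[0,-144,-176,0,0],[0,-162,-198,0,0],[0,-180,-220,0,0]],
])

```text
time_s: 2.77
eef_pos: [0.3798, -0.0215, 0.2503]
eef_rot: [0.001, 0.222, 0.975, -0.0]
wrist_force: [0.5, -0.2, 0.6]
opening: 0.001
grasp_force: 0.0
```

>>> move_arm([
  [[0,-18,-22,0,0],[0,-36,-44,0,0],[0,-54,-66,0,0],[0,-72,-88,0,0],[0,-90,-110,0,0],[0,-108,-132,0,0],[0,-126,-154,0,0],[0,-144,-176,0,0],[0,-160,-196,0,0],[0,-170,-208,0,0]],
])

```text
time_s: 3.6
eef_pos: [0.4433, -0.2836, 0.25]
eef_rot: [0.0, 0.222, 0.975, -0.0]
wrist_force: [-0.1, 0.2, 0.1]
opening: 0.002
grasp_force: 0.0
```

```bash
cat > g.py <<'E'
from h import *
from scipy.spatial.transform import Rotation as Ro
import sys
o=ctrl.get_obs(); R=Ro.from_quat(o["eef_rot"],scalar_first=True).as_matrix(); p=np.array(o["eef_pos"])
print("t",o["time_s"],"p",p.round(4),"open",round(o["opening"],2),"tilt z",R[:,2].round(3),"q",np.round(o["q"],2))
for n,t in dict(thick=(.4435,-.285,.072),edge=(.503,0,.121),dial=(.6455,-.248,.070)).items(): print(n,(R.T@(np.array(t)-p)*1000).round(1))
E
python3 g.py; python3 - <<'E'
from h import *
im,d=camera("wrist"); cv2.imwrite("pics/w1.png",im)
for t in ["thick_block_top"]:
    for r in outline_of(t,"wrist")[:4]:
        m=r["region"]&(d>0); v,u=np.nonzero(m)
        if len(u)<5: continue
        p=world("wrist",np.c_[u,v],d[m]); z=np.percentile(p[:,2],70); p=p[abs(p[:,2]-z)<.004]
        q=cv2.minAreaRect((p[:,:2]*1000).astype(np.float32)); print(t,round(r["conf"],2),np.round(r["bbox"]),np.round(q[0],1),np.round(q[1],1),round(z,4))
E
```

```text
t 3.6 p [ 0.4433 -0.2836  0.25  ] open 0.0 tilt z [ 0.    -0.001 -1.   ] q [-0.79  0.07  1.73 -0.    1.34 -1.92]
thick [ -0.7  -1.  178. ]
edge [ 69.2 281.6 128.8]
dial [-166.7  119.9  180. ]
thick_block_top 0.82 [322. 176.  26.  29.] [ 443.4 -285.8] [26.  25.8] 0.0254
thick_block_top 0.81 [265. 202.  36.  36.] [ 447.8 -365.8] [35.6 36.1] 0.0354
thick_block_top 0.55 [319. 112.  43.  39.] [ 371.2 -248.7] [36.2 36.9] 0.0359
```

View pics/w1.png

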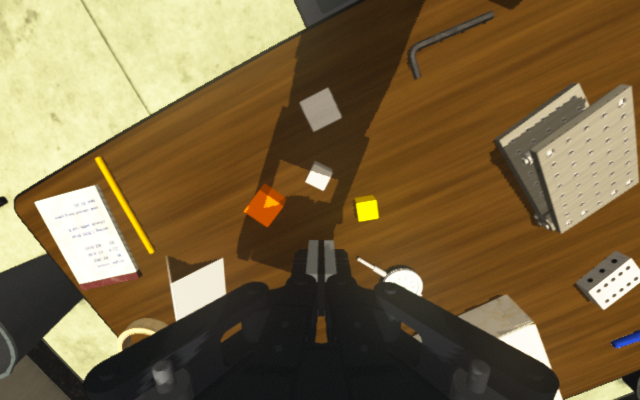

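The wrist view confirms the 26 mm block at (319,177), between the orange, yellow and larger grey ones. It also shows the plate's open mouth facing the hex key. Descending.

>>> move_arm([
  [[0,0,-1,15,0],[0,-1,-1,38,0],[0,-1,-1,62,0],[0,-1,-1,86,0],[0,-1,-1,110,0],[0,-1,-1,132,0],[0,-1,-1,150,0],[0,-1,-1,164,0],[0,-1,-1,173,0],[0,-1,-1,177,0]],
])

```text
time_s: 4.53
eef_pos: [0.4429, -0.2809, 0.0718]
eef_rot: [-0.001, 0.221, 0.975, 0.001]
wrist_force: [-0.9, -0.4, -0.4]
opening: 0.006
grasp_force: 0.0
```

>>> move_arm([
  [[0,0,0,0,0],[0,0,0,0,0],[0,0,0,0,0],[0,0,0,0,0],[0,0,0,0,0],[0,0,0,0,0],[0,0,0,0,0],[0,0,0,0,0],[0,0,0,0,0],[0,0,0,0,0]],
])

```text
time_s: 5.37
eef_pos: [0.4435, -0.2824, 0.073]
eef_rot: [0.0, 0.222, 0.975, -0.0]
wrist_force: [-0.3, 0.4, -0.1]
opening: -0.0
grasp_force: 0.0
```

>>> move_arm([
  [[0,0,0,0,0],[0,0,0,0,0],[0,0,0,0,0],[0,0,0,0,0],[0,0,0,0,0],[0,0,0,0,0],[0,0,0,0,0],[0,0,0,0,0],[0,0,0,0,0],[0,0,0,0,0]],
])

```text
time_s: 6.2
eef_pos: [0.4435, -0.2824, 0.073]
eef_rot: [0.0, 0.222, 0.975, -0.0]
wrist_force: [-0.4, -0.3, 0.3]
opening: -0.002
grasp_force: 0.0
```

>>> move_arm([
  [[0,0,0,-10,0],[0,0,0,-30,0],[0,0,0,-52,0],[0,0,0,-75,0],[0,0,0,-98,0],[0,0,0,-120,0],[0,0,0,-140,0],[0,0,0,-157,0],[0,0,0,-170,0],[0,0,0,-177,0]],
])

```text
time_s: 7.03
eef_pos: [0.4442, -0.2829, 0.253]
eef_rot: [0.002, 0.221, 0.975, -0.001]
wrist_force: [-0.0, -0.1, -0.8]
opening: 0.0
grasp_force: 0.0
```

```bash
python3 g.py
```

```text
t 7.0333 p [ 0.4442 -0.2829  0.253 ] open 0.0 tilt z [ 0.003 -0.003 -1.   ] q [-0.79  0.07  1.73 -0.    1.34 -1.92]
thick [  0.3  -1.9 181. ]
edge [ 69.6 280.7 131.3]
dial [-165.8  118.7  183.4]
```

>>> move_arm([
  [[0,5,18,0,0],[0,13,52,0,0],[0,22,88,0,0],[0,31,124,0,0],[0,40,160,0,0],[0,49,196,0,0],[0,57,230,0,0],[0,64,258,0,0],[0,68,274,0,0],[0,70,281,0,0]],
])

```text
time_s: 7.87
eef_pos: [0.5017, 0.0038, 0.25]
eef_rot: [-0.0, 0.22, 0.975, 0.0]
wrist_force: [-0.1, 0.7, -0.3]
opening: -0.001
grasp_force: 0.0
```

```bash
python3 g.py; python3 - <<'E'
from h import *
im,d=camera("wrist"); v,u=np.nonzero(d>0); P=world("wrist",np.c_[u,v],d[v,u])
p=P[(np.hypot(P[:,0]-.564,P[:,1]-.014)<.11)&(P[:,2]>.028)&(P[:,2]<.1)]
for _ in range(6):
    A=np.c_[p[:,:2],np.ones(len(p))]; x=np.linalg.lstsq(A,p[:,2],rcond=None)[0]; e=p[:,2]-A@x; p=p[abs(e)<max(.004,1.5*e.std())]
r=cv2.minAreaRect((p[:,:2]*1000).astype(np.float32)); print("plate",np.round(r[0],1),np.round(r[1],1),r[2],x.round(3)); 
b=cv2.boxPoints(r)/1000
for i in range(4): m=(b[i]+b[(i+1)%4])/2; print(m.round(4),round(float(x@[*m,1]),4))
E
```

```text
t 7.8667 p [0.5017 0.0038 0.25  ] open -0.0 tilt z [-0.     0.001 -1.   ] q [-0.23  0.02  1.79  0.    1.34 -1.36]
thick [ -71.6 -285.9  177.8]
edge [ -2.9  -2.9 129. ]
dial [-238.1 -165.7  179.8]
plate [568.1  15. ] [146.2 116.1] 12.553645133972168 [-0.259 -0.059  0.204]
[ 0.4968 -0.0009] 0.0753
[ 0.5807 -0.0417] 0.056
[0.6395 0.0309] 0.0365
[0.5555 0.0716] 0.0559
```

>>> move_arm([
  [[0,-1,0,10,0],[0,-2,-1,28,0],[0,-2,-1,46,0],[0,-2,-1,64,0],[0,-2,-1,82,0],[0,-2,-1,98,0],[0,-2,-1,112,0],[0,-2,-1,121,0],[0,-2,-1,126,0],[0,-2,-1,128,0]],
])

```text
time_s: 8.75
eef_pos: [0.5026, -0.0013, 0.121]
eef_rot: [-0.001, 0.222, 0.975, -0.0]
wrist_force: [0.5, -0.3, 0.0]
opening: -0.0
grasp_force: 0.0
```

>>> move_arm([
  [[0,0,0,0,0],[0,0,0,0,0],[0,0,0,0,0],[0,0,0,0,0],[0,0,0,0,0],[0,0,0,0,0],[0,0,0,0,0],[0,0,0,0,0],[0,0,0,0,0],[0,0,0,0,0]],
])

```text
time_s: 9.58
eef_pos: [0.5031, -0.0004, 0.1219]
eef_rot: [-0.0, 0.221, 0.975, -0.0]
wrist_force: [0.1, -0.2, 0.7]
opening: 0.002
grasp_force: 0.0
```

>>> move_arm([
  [[0,0,0,0,0],[0,0,0,0,0],[0,0,0,0,0],[0,0,0,0,0],[0,0,0,0,0],[0,0,0,0,0],[0,0,0,0,0],[0,0,0,0,0],[0,0,0,0,0],[0,0,0,0,0]],
])

```text
time_s: 10.42
eef_pos: [0.5032, -0.0004, 0.122]
eef_rot: [-0.0, 0.222, 0.975, -0.0]
wrist_force: [0.4, -0.8, 1.0]
opening: 0.0
grasp_force: 0.0
```

>>> move_arm([
  [[0,0,0,-8,0],[0,0,0,-22,0],[0,0,0,-40,0],[0,0,0,-58,0],[0,0,0,-76,0],[0,0,0,-93,0],[0,0,0,-108,0],[0,0,0,-119,0],[0,0,0,-126,0],[0,0,0,-128,0]],
])

```text
time_s: 11.25
eef_pos: [0.5038, -0.0006, 0.2515]
eef_rot: [0.001, 0.222, 0.975, -0.0]
wrist_force: [0.4, 0.1, -0.1]
opening: 0.001
grasp_force: 0.0
```

>>> move_arm([
  [[0,-14,-10,0,0],[0,-40,-28,0,0],[0,-68,-47,0,0],[0,-97,-67,0,0],[0,-126,-87,0,0],[0,-155,-108,0,0],[0,-184,-128,0,0],[0,-209,-146,0,0],[0,-227,-159,0,0],[0,-235,-164,0,0]],
])

```text
time_s: 12.08
eef_pos: [0.6444, -0.2529, 0.2481]
eef_rot: [-0.001, 0.223, 0.975, -0.0]
wrist_force: [-0.8, -1.0, -0.8]
opening: -0.0
grasp_force: 0.0
```

```bash
python3 g.py; python3 - <<'E'
from h import *
im,d=camera("wrist"); cv2.imwrite("pics/w2.png",im); 
for r in outline_of("dial_face","wrist")[:2]:
    k=cv2.morphologyEx(r["region"].astype(np.uint8),cv2.MORPH_OPEN,np.ones((13,13)))>0
    v,u=np.nonzero(k&(d>0)); p=world("wrist",np.c_[u,v],d[v,u]); p=p[p[:,2]>.012]
    c=cv2.minEnclosingCircle((p[:,:2]*1000).astype(np.float32)); print(round(r["conf"],2),np.round(r["bbox"]),p.mean(0).round(4),c,np.median(p[:,2]).round(4))
E
```

```text
t 12.0833 p [ 0.6444 -0.2529  0.2481] open -0.0 tilt z [-0.002  0.    -1.   ] q [-0.54  0.44  1.28 -0.    1.42 -1.67]
thick [ 166.7 -116.1  176.4]
edge [236.9 166.4 127.4]
dial [  0.8   5.  178.1]
0.71 [311. 169.  78.  58.] [ 0.6457 -0.2463  0.0199] ((646.5950927734375, -245.87094116210938), 32.44224166870117) 0.0198
```

View pics/w2.png

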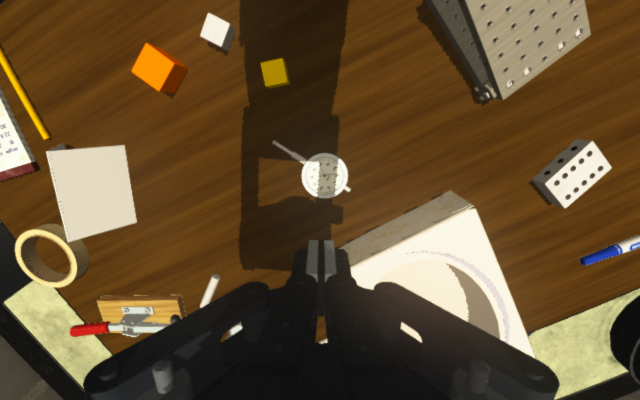

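The wrist view shows the dial face at (325,176), which puts it at (0.646, -0.247). The cake box is well clear of the fingers. Descending 177 mm.

>>> move_arm([
  [[0,0,2,15,0],[0,0,4,38,0],[0,0,4,62,0],[0,0,4,86,0],[0,0,4,110,0],[0,0,4,132,0],[0,0,4,150,0],[0,0,4,164,0],[0,0,4,173,0],[0,0,4,177,0]],
])

```text
time_s: 13.02
eef_pos: [0.6451, -0.2449, 0.0715]
eef_rot: [-0.001, 0.221, 0.975, 0.0]
wrist_force: [0.5, -0.2, 0.6]
opening: -0.004
grasp_force: 0.0
```

>>> move_arm([
  [[0,0,0,0,0],[0,0,0,0,0],[0,0,0,0,0],[0,0,0,0,0],[0,0,0,0,0],[0,0,0,0,0],[0,0,0,0,0],[0,0,0,0,0],[0,0,0,0,0],[0,0,0,0,0]],
])

```text
time_s: 13.85
eef_pos: [0.646, -0.2463, 0.073]
eef_rot: [-0.0, 0.222, 0.975, 0.0]
wrist_force: [0.3, -0.0, 0.8]
opening: -0.001
grasp_force: 0.0
```

>>> move_arm([
  [[0,0,0,0,0],[0,0,0,0,0],[0,0,0,0,0],[0,0,0,0,0],[0,0,0,0,0],[0,0,0,0,0],[0,0,0,0,0],[0,0,0,0,0],[0,0,0,0,0],[0,0,0,0,0]],
])

```text
time_s: 14.68
eef_pos: [0.646, -0.2463, 0.073]
eef_rot: [-0.0, 0.222, 0.975, 0.0]
wrist_force: [-0.3, -0.0, -1.1]
opening: 0.0
grasp_force: 0.0
```

```bash
python3 g.py; python3 -c "
from bench import ctrl,order
import numpy as np
p=np.array(ctrl.get_obs()['eef_pos'])
if abs(p-[.646,-.247,.070]).max()<.01: print(order.hand_in())
else: print('off',p)"
```

```text
t 14.6833 p [ 0.646  -0.2463  0.073 ] open 0.0 tilt z [-0.  0. -1.] q [-0.54  0.62  1.4  -0.    1.13 -1.66]
thick [ 165.9 -122.4    1. ]
edge [235.3 160.3 -48. ]
dial [-0.3 -1.8  3. ]
the job is handed in; nothing more can be done
None
```

The arm pointed at the thick gauge block, the raised edge and the dial face in that order, dwelling over 1.6 s at each with no sign of contact; I handed the job in at 14.7 s, still pointing at the dial, and no verdict was returned.

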